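# Turn the topping caddy's cover leaf over to the other bay

### The job

The stiff white cover leaf of the two-bay topping caddy covers the bay with the two portion cups. With the fingertips, gently push the leaf up by the edge that sticks out past the caddy, over its spine and down until it lies flat on the other, empty bay, so that the cups are open to reach. Do not pinch the leaf or fling it, leave the cups, jar and shaker where they stand, and finish clear of everything.

Things in the scene. Friction and masses are not known exactly. Their poses are not given: they have to be found in the camera images.
- caddy: Dark steel open box with two bays, fixed to the table: 180 mm along x, 260 mm along y, 70 mm high, walls 4 mm, a middle wall (spine) along x at y = 0 with the hinge on top. Origin: centre of its underside, on the table; z up. The +y bay holds the cups, covered at the start; the -y bay is empty and open. Yaw within 26 degrees either way.
- leaf (a joint): Angle of the cover leaf about the hinge, rad: 0 = flat on the +y bay, 1.57 = upright, 3.14 = flat on the -y bay (a stop at each end); turns about the caddy's +x. Starts flat or up to 0.2 ajar. Stiff hinge (0.3 N m friction): the leaf stays at any angle where it is left; 2 to 4 N at its edge lifts it, 0.4 to 2 N pushes it down past upright.
- leaf_hinge (a point): Middle of the hinge axis on the caddy, 72.5 mm above the table and straight above the caddy's origin; fixed. Its axes are the caddy's; the hinge axis is its x.
- leaf_edge (a point): Middle of the leaf's free edge; moves with it. The leaf is a rigid white plastic plate, 180 mm wide along the hinge, 5 mm thick, centred on the hinge axis's plane, reaching 165 mm from the axis: it overhangs the outer wall by 35 mm, free below; 0.2 kg. The point's y points out along the leaf, x along the hinge, z is the face that looks up at the start.
- cup_a: Small clear plastic portion cup, 60 mm across the rim, 38 mm high, loose, standing in the covered bay. Origin: centre of its underside.
- cup_b: The second such cup, beside the first in the covered bay. Origin: centre of its underside.
- jar: Amber glass jar, 60 mm across, 85 mm high, standing loose on the table beyond the caddy. Origin: centre of its underside.
- shaker: Aluminium shaker, 60 mm across, 96 mm high, standing loose on the table on the robot's side of the caddy. Origin: centre of its underside.
There are look-alikes about, which are no part of the job. What is shaped like the shaker but green or purple is not meant.

How it is judged (in metres and radians):
On the way:
1. the leaf stands up off its bay, about upright (value of joint leaf above 1.3 rad), for 0.1 s.
At the end, for the whole second after the job is handed in: The leaf lies at rest on the empty bay, within 0.08 rad (under 5 degrees) of flat, and the two cups, the jar and the shaker stand upright within 15 mm of where they were (value of joint leaf above 3.06 rad and velocity of joint leaf between -0.05 and 0.05 rad/s and distance of each of cup_a, cup_b, jar, shaker from where it was at the start of the episode below 0.015 m and angle between each of cup_a, cup_b, jar, shaker's own z axis and vertical below 0.2 rad); the robot touches nothing.
It fails at once if a cup, the jar or the shaker was moved more than 15 mm, lifted or tipped (distance of any of cup_a, cup_b, jar, shaker from where it was at the start of the episode above 0.015 m or angle between any of cup_a, cup_b, jar, shaker's own z axis and vertical above 0.3 rad).
It fails at once if the leaf was flung or slammed (faster than 3 rad/s) (velocity of joint leaf above 3 rad/s or velocity of joint leaf below -3 rad/s).
It fails at once if the leaf was pinched or forced on its way over (more than 30 N between fingers and leaf while it is well off both bays) (contact force between the fingers and leaf above 30 N and value of joint leaf between 0.35 and 2.8 rad).
It also fails if it takes over 48 s, if anything falls off the work surface, if the arm or the gripper's body presses on something with over 40 N, if the wrist force passes 120 N, or if a joint passes its speed limit or range.

### The arm

A 6-joint arm with a two-finger parallel gripper is mounted at the origin on the work surface. World frame = base frame: x ahead of the robot, y to its left, z up, the work surface at z = 0. Lengths are in mm, angles in degrees, forces in N, time in s.
With the tool pointing down it reaches from about 350 to 925 mm from the base axis. Payload 6.4 kg.
Tool frame: the origin (TCP) lies midway between the tips of the shut fingers; the grasp point (between the pads) lies 19 mm behind it; z points along the fingers, y is the line along which they close (so a half turn about z gives the same grasp; the last joint's range is limited). The gripper opens to 94 mm and grips with 3 to 60 N. Pads are 16 mm wide; open, the fingers measure 119 mm over their backs; the gripper's body (75 mm by 177 mm) begins 78 mm behind the grasp point.
Start: joints at [-73.344, 14.043, 89.255, -0, 76.702, -9.975], TCP at [291.365, -581.051, 205.455] pointing down, gripper open.
Joint ranges: [-179.41, 179.41], [-58.25, 129.5], [7.25, 145.43], [-54.29, 234.29], [11.92, 165.04], [-157.13, 157.13]. Speed limits (degrees/s): [147.25, 147.25, 180, 180, 180, 180].

### API

Orientations are given as [roll, pitch, yaw] about the fixed x, y, z axes, in that order (R = Rz(yaw) Ry(pitch) Rx(roll)).
In Python, from bench import bot, grab_frame, workorder gives the robot as it stands. The module is installed in compiled form; this text tells all that it offers.
- The arm moves only by the tool apply_moves, never from a script. Its arguments are lists of equal length, an entry for each row: "dp": the shift along the tool's x, y, z in units of 30 mm (1.0 is 30 mm), a list of three; "yaw": the turn about the tool's z in units of 5 degrees (1.0 is 5 degrees). A call has 1 to 5 rows; each row is the pose to reach, as a shift and turn from the pose commanded when the call began, along the tool's axes at that moment; what a row does not reach only later rows make up. A row lasts 1/10 s, in which the tool goes at most 50 mm and 8.59 degrees, less where a joint would pass 70% of its speed; a pose out of reach is approached as far as the arm can. A call with a gripper value outside its range is refused whole. "grip" is the closure, from 0 (fully open) to 1 (shut), set as the call begins (left out, the last holds). The fingers move at their own pace and stop on an object; "squeeze" is the grip in N (left out, the last holds). Time passes only in rows, so rows that repeat a pose let the fingers close. It gives the time, the measured TCP pose, the force, the opening and the grip force at its end, in the units of the state.
- bot.read_state(): the state, without advancing time (a new reading comes with each control period).
- grab_frame(name): name is "scene" or "top" or "wrist"; returns a dict with "pixels" (480x640x3 uint8, red, green, blue), "intrinsics" (3x3 intrinsics, pixels), "view" (4x4, takes a point from world to camera coordinates). Camera axes: x right, y down, z forward; pixel columns grow to the right and rows downward; lengths in mm; the calibration is good to about 2 mm. A picture is of the moment at which its call begins. There is no depth.
- workorder.hand_in(): hands the job in; it is judged then, once.
The state is a dict: "time_s": time; "q": joint angles; "joint_velocities": joint speeds; "effort": joint torques, N m; "position": TCP position; "ee_rot": TCP orientation; "ft_force": force on the tool from outside, world axes, zero at the start; "ft_torque": the same for the moment, N m; "width": opening from 0.0 (shut) to 1.0 (fully open); "grasp_force": force on a finger pad.
Only numpy, scipy, OpenCV 4.12 (cv2) and the standard library are available. Lean on these libraries where they do the work, as an engineer would, in place of code of your own. Each camera call takes 0.05 s, during which the arm holds its last target. There are 200 camera calls.

## Working session

There is one attempt and no reset: what is moved stays moved. The work goes in short steps, Python scripts to look and compute and a tool call to move; the robot and the scene stay as the last step left them, time stands still between calls to the robot, and variables do not carry over. Pictures are saved under pics/ and viewed, at most 10 in all, crops included, and the job is handed in when it is done.

Besides the shell and the picture viewer there is one more tool, called after "Emit:" as name(argument=value, ...) on one line, values as JSON. apply_moves: Moves the arm, as the interface text tells. Its arguments: {"type":"object","properties":{"dp":{"type":"array"},"yaw":{"type":"array"},"grip":{"type":"number"},"squeeze":{"type":"number"}},"required":["dp","yaw"]}

```bash
mkdir -p pics
python3 - <<'E'
from bench import bot, grab_frame
import cv2,numpy as np
s=bot.read_state(); print(s)
for n in("scene","top"):
    f=grab_frame(n); cv2.imwrite(f"pics/{n}0.png",f["pixels"][:,:,::-1]); np.savez(f"{n}0.npz",**f)
    print(n,f["intrinsics"].round(1).tolist(),f["view"].round(4).tolist())
E
```

```text
{'time_s': 0.0, 'q': array([-7.33437827e+01,  1.40834471e+01,  8.93228631e+01,  3.73518365e-04,
        7.67011437e+01, -9.97409752e+00]), 'joint_velocities': array([0.07649743, 0.04447799, 0.05155822, 0.04086036, 0.04238425,
       0.03141629]), 'effort': array([ 5.81369786e-04, -4.15835738e+01, -3.14600122e+01,  6.84865471e-02,
        3.31480382e-02, -1.42543117e-04]), 'position': array([ 291.19860454, -580.46792553,  204.37207474]), 'ee_rot': array([-1.79894233e+02, -1.89691823e-02,  2.66302111e+01]), 'ft_force': array([0.38720821, 0.2590798 , 0.06651902]), 'ft_torque': array([0.00903945, 0.0232507 , 0.00972772]), 'grasp_force': 0.0, 'width': 0.9979416143946811}
scene [[462.4, 0.0, 318.4], [0.0, 462.4, 235.5], [0.0, 0.0, 1.0]] [[-0.4629, 0.8864, 0.0072, 221.478], [0.6301, 0.3348, -0.7007, -342.696], [-0.6234, -0.3198, -0.7135, 1194.4798], [0.0, 0.0, 0.0, 1.0]]
top [[510.2, 0.0, 317.1], [0.0, 510.2, 243.7], [0.0, 0.0, 1.0]] [[-0.0018, -0.9999, -0.0141, 43.695], [-0.994, 0.0033, -0.109, 579.0518], [0.109, 0.0138, -0.9939, 768.1172], [0.0, 0.0, 0.0, 1.0]]
```

View pics/scene0.png

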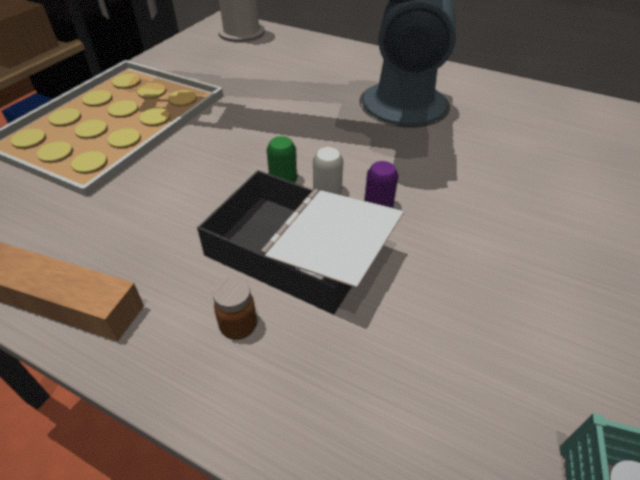

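View pics/top0.png

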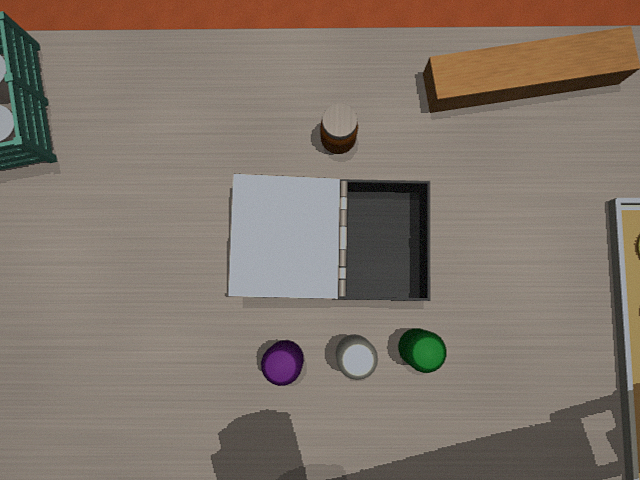

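The scene picture shows the leaf (about 270–402, 193–282) over the +y bay, with the jar at (235,310) and the white shaker at (328,170) between its green and purple look-alikes. In the top picture the leaf's corners are about (234,175), (340,180), (339,298) and (228,297). The open bay is to its right, out to column 430.

```bash
cat > h.py <<'E'
import numpy as np,cv2
def load(n):
    f=np.load(n); return f["pixels"],f["intrinsics"],f["view"]
def ray(K,V,uv):
    R,t=V[:3,:3],V[:3,3]; return -R.T@t, R.T@np.linalg.solve(K,[*uv,1])
def onz(K,V,uv,z):
    c,d=ray(K,V,uv); return c+d*(z-c[2])/d[2]
def tri(K1,V1,a,K2,V2,b):
    c,d=ray(K1,V1,a); e,g=ray(K2,V2,b)
    s=np.linalg.lstsq(np.c_[d,-g],e-c,rcond=None)[0]
    p,q=c+s[0]*d,e+s[1]*g; return (p+q)/2,np.linalg.norm(p-q)
def quad(px,box,name):
    x0,y0,x1,y1=box; h=cv2.cvtColor(px,cv2.COLOR_RGB2HSV)
    m=((h[...,2]>150)&(h[...,1]<35)).astype(np.uint8); k=np.zeros_like(m); k[y0:y1,x0:x1]=m[y0:y1,x0:x1]
    k=cv2.morphologyEx(k,cv2.MORPH_OPEN,np.ones((9,9),np.uint8))
    c=max(cv2.findContours(k,cv2.RETR_EXTERNAL,cv2.CHAIN_APPROX_NONE)[0],key=cv2.contourArea)
    hull=cv2.convexHull(c)
    for e in np.arange(2,30,.5):
        q=cv2.approxPolyDP(hull,e,True)
        if len(q)<=4: break
    q=q[:,0].astype(float)
    # refine: line fit per side
    C=c[:,0].astype(float);L=[]
    for i in range(len(q)):
        a,b=q[i],q[(i+1)%len(q)];u=(b-a)/np.linalg.norm(b-a);w=C-a
        s=w@u;d=abs(w@[-u[1],u[0]]);n=np.linalg.norm(b-a)
        P=C[(s>.12*n)&(s<.88*n)&(d<4)]
        vx,vy,x,y=cv2.fitLine(P.astype(np.float32),cv2.DIST_HUBER,0,.01,.01).ravel();L.append(np.cross([x,y,1],[x+vx,y+vy,1]))
    r=[np.cross(L[i-1],L[i]) for i in range(len(L))]
    return np.array([p[:2]/p[2] for p in r])
E
python3 - <<'E'
from h import *
pt,Kt,Vt=load("top0.npz");ps,Ks,Vs=load("scene0.npz")
qt=quad(pt,(200,150,344,320),"t");qs=quad(ps,(255,185,420,300),"s")
print(qt.round(1).tolist(),qs.round(1).tolist())
for a in qt:
    best=min((tri(Kt,Vt,a,Ks,Vs,b)+(b,) for b in qs),key=lambda r:r[1]); print(a.round(),best[2].round(),best[0].round(1),round(best[1],1))
for n,uv,z in[("rim--y far",(429,181),70),("rim -y near",(430,299),70),("hinge far",(343,180),75),("hinge near",(342,299),75),("shaker top",(357,360),96),("jar top",(340,120),85),("purple",(282,362),96),("green",(428,352),96)]: print(n,onz(Kt,Vt,uv,z).round(1))
E
```

```text
[[233.7, 174.0], [338.5, 178.7], [336.5, 297.4], [228.6, 295.5]] [[314.8, 194.6], [419.0, 190.0], [419.0, 303.3], [264.9, 256.0]]
[234. 174.] [315. 195.] [654.7 115.6 230.5] 54.1
[338. 179.] [265. 256.] [673.2   8.5  74.8] 2.1
[336. 297.] [315. 195.] [497.7   8.4  67.6] 11.0
[229. 296.] [419. 303.] [ 496.2  220.1 -126.8] 21.5
rim--y far [ 669.5 -127.3   70. ]
rim -y near [ 492.5 -124.2   70. ]
hinge far [670.6   2.6  75. ]
hinge near [492.8   5.4  75. ]
shaker top [407.5 -14.4  96. ]
jar top [760.2   6.8  85. ]
purple [404.7  91.1  96. ]
green [ 418.5 -114.2   96. ]
```

Run:
```python
from h import *
pt,Kt,Vt=load("top0.npz");ps,Ks,Vs=load("scene0.npz")
for a,b in[((228.6,295.5),(402,211.5)),((233.7,174),(356,282))]:
    p,e=tri(Kt,Vt,a,Ks,Vs,b);print(p.round(1),round(e,1),np.degrees(np.arctan2(p[2]-74,p[1]-4)).round(1))
```

```text
[498.5 166.8  95.6] 2.8 7.5
[674.3 162.  101.4] 1.5 9.9
```

Emit:
apply_moves(dp=[[0,0,-1],[0,0,-2],[0,0,-2],[0,0,-2],[0,0,-2]], yaw=[-1.6,-3.2,-4.8,-6.4,-8], grip=1)

```text
time_s: 0.6
position: [291.3, -580.9, 265.1]
ee_rot: [-180.0, -0.0, 67.0]
ft_force: [0.3, -1.5, -0.1]
width: 0.613
grasp_force: 0.0
```

Emit:
apply_moves(dp=[[1.5,0,0],[3,0,0],[4.5,0,0],[6,0,0],[7.5,0,0]], yaw=[-0.9,-1.8,-2.7,-3.6,-4.5])

```text
time_s: 1.1
position: [380.8, -372.6, 264.9]
ee_rot: [-180.0, -0.0, 89.3]
ft_force: [0.3, -0.4, 1.0]
width: 0.186
grasp_force: 0.0
```

```bash
python3 -c "
from bench import bot;s=bot.read_state();print(s['position'],s['ee_rot'],s['q'],s['width'])"
```

```text
[ 380.84230003 -372.57647837  264.91923928] [-1.79980814e+02 -4.12001964e-02  8.92918701e+01] [-5.65764706e+01 -4.43603752e+00  1.02681351e+02  7.31070180e-03
  8.17995557e+01 -5.58693933e+01] 0.18567316443339657
```

Emit:
apply_moves(dp=[[1.4,0.5,0],[2.8,1,0],[4.2,1.5,0],[5.6,2,0],[7,2.5,0]], yaw=[0,0,0,0,0])

```text
time_s: 1.6
position: [458.9, -163.8, 265.2]
ee_rot: [-180.0, -0.0, 89.1]
ft_force: [0.9, -0.4, -1.2]
width: 0.008
grasp_force: 0.0
```

Emit:
apply_moves(dp=[[1.4,0.5,0],[2.8,1,0],[4.2,1.5,0],[5.6,2,0],[7,2.5,0]], yaw=[0,0,0,0,0])

```text
time_s: 2.1
position: [537.0, 45.1, 265.1]
ee_rot: [-180.0, 0.0, 89.1]
ft_force: [0.7, -0.6, -0.3]
width: 0.007
grasp_force: 0.0
```

Emit:
apply_moves(dp=[[1.4,0.5,0],[2.8,1,0],[4.2,1.5,0],[5.2,1.7,0],[5.2,1.7,0]], yaw=[0,0,0,0,0])

```text
time_s: 2.6
position: [590.1, 201.5, 264.4]
ee_rot: [-179.9, -0.0, 89.4]
ft_force: [-0.5, -0.6, -0.4]
width: 0.008
grasp_force: 0.0
```

Emit:
apply_moves(dp=[[0.2,-0.1,1.3],[0.2,-0.2,2.6],[0.2,-0.2,3.9],[0.2,-0.2,5.2],[0.2,-0.2,6.1]], yaw=[0,0,0,0,0])

```text
time_s: 3.1
position: [582.4, 203.1, 79.2]
ee_rot: [-179.8, 0.1, 89.1]
ft_force: [-0.2, 0.0, 0.8]
width: 0.007
grasp_force: 0.0
```

Run:
```python
from bench import bot, grab_frame
import cv2,numpy as np
f=grab_frame("scene"); np.savez("scene1.npz",**f)
cv2.imwrite("pics/s1.png",cv2.resize(f["pixels"][130:330,230:480,::-1],(750,600)))
s=bot.read_state();print(s['position'],s['ft_force'],s['time_s'])
```

```text
[579.65010345 202.53116271  74.8523767 ] [-2.93077369 -0.86272103 -2.65638471] 3.15
```

View pics/s1.png

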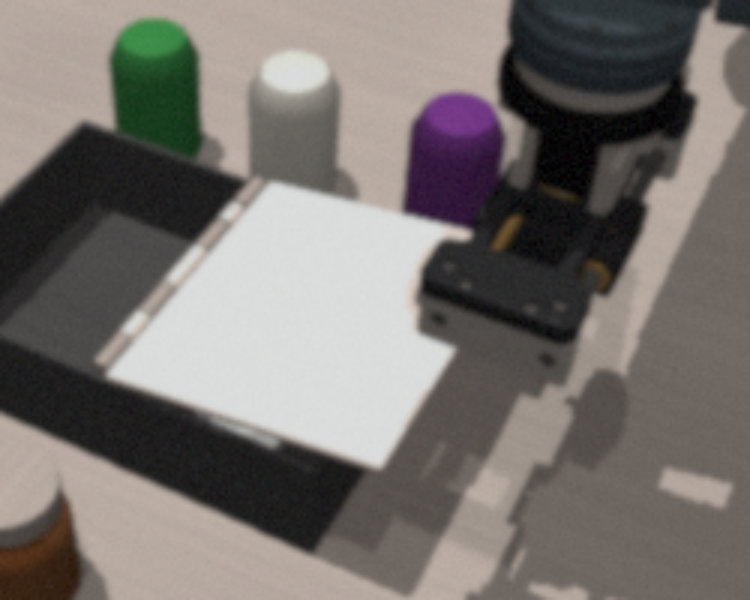

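The close-up shows the shut gripper outside the leaf's free edge. Its body bracket is at crop (420–590, 240–365), its 75 mm side runs along y, and nothing has moved. Next I approach the edge.

Emit:
apply_moves(dp=[[-0.2,0.1,0],[-0.4,0.1,0],[-0.5,0.1,0],[-0.6,0.1,0],[-0.6,0.1,0]], yaw=[0,0,0,0,0])

```text
time_s: 3.65
position: [587.9, 186.0, 83.7]
ee_rot: [179.9, -0.0, 89.1]
ft_force: [0.4, 1.0, 0.6]
width: 0.003
grasp_force: 0.0
```

Emit:
apply_moves(dp=[[-0.1,0,0],[-0.2,0,0],[-0.25,0,0],[-0.3,0,0],[-0.3,0,0]], yaw=[0,0,0,0,0])

```text
time_s: 4.15
position: [587.0, 177.2, 82.4]
ee_rot: [-180.0, 0.0, 89.1]
ft_force: [0.4, -0.1, -0.5]
width: 0.002
grasp_force: 0.0
```

Emit:
apply_moves(dp=[[-0.05,0,0],[-0.05,0,0],[-0.1,0,0],[-0.1,0,0],[-0.1,0,0]], yaw=[0,0,0,0,0])

```text
time_s: 4.65
position: [586.9, 175.4, 82.5]
ee_rot: [180.0, -0.1, 89.1]
ft_force: [0.5, 5.3, -0.1]
width: 0.003
grasp_force: 2.6
```

Emit:
apply_moves(dp=[[-0.06,0,0],[-0.1,0,-0.1],[-0.13,0,-0.25],[-0.16,0,-0.4],[-0.19,0,-0.55]], yaw=[0,0,0,0,0])

```text
time_s: 5.15
position: [586.9, 172.4, 99.5]
ee_rot: [179.9, -0.4, 89.1]
ft_force: [1.1, 12.9, 0.4]
width: 0.003
grasp_force: 6.7
```

Emit:
apply_moves(dp=[[-0.05,0,-0.17],[-0.1,0,-0.34],[-0.15,0,-0.5],[-0.21,0,-0.67],[-0.27,0,-0.83]], yaw=[0,0,0,0,0])

```text
time_s: 5.65
position: [586.7, 164.5, 124.9]
ee_rot: [179.9, -0.4, 89.1]
ft_force: [-1.0, 13.6, 1.5]
width: 0.008
grasp_force: 6.9
```

Emit:
apply_moves(dp=[[-0.1,0,-0.26],[-0.2,0,-0.52],[-0.33,0,-0.76],[-0.46,0,-1.0],[-0.6,0,-1.22]], yaw=[0,0,0,0,0])

```text
time_s: 6.15
position: [586.3, 144.6, 161.4]
ee_rot: [180.0, -0.2, 89.2]
ft_force: [-1.1, 6.8, 1.8]
width: 0.006
grasp_force: 3.6
```

Emit:
apply_moves(dp=[[-0.21,0,-0.22],[-0.43,0,-0.43],[-0.67,0,-0.64],[-0.92,0,-0.83],[-1.17,0,-1.0]], yaw=[0,0,0,0,0])

```text
time_s: 6.65
position: [586.9, 109.6, 193.0]
ee_rot: [179.8, -0.2, 89.2]
ft_force: [-0.3, 7.9, 5.2]
width: 0.001
grasp_force: 3.7
```

Emit:
apply_moves(dp=[[-0.32,0,-0.24],[-0.66,0,-0.47],[-1.01,0,-0.66],[-1.37,0,-0.82],[-1.73,0,-0.93]], yaw=[0,0,0,0,0])

```text
time_s: 7.15
position: [585.3, 54.7, 218.9]
ee_rot: [180.0, 0.0, 89.1]
ft_force: [0.5, 1.9, 1.8]
width: 0.004
grasp_force: 1.4
```

Emit:
apply_moves(dp=[[-0.37,0,0],[-0.73,0,0.02],[-1.1,0,0.03],[-1.47,0,0.05],[-1.83,0,0.06]], yaw=[0,0,0,0,0])

```text
time_s: 7.65
position: [583.8, -0.2, 215.8]
ee_rot: [-179.9, -0.0, 89.1]
ft_force: [0.8, 2.4, -0.8]
width: 0.006
grasp_force: 1.0
```

Run:
```python
from bench import bot, grab_frame
import cv2,numpy as np
f=grab_frame("scene")
cv2.imwrite("pics/s2.png",cv2.resize(f["pixels"][60:340,160:480,::-1],(640,560)))
s=bot.read_state();print(s['position'],s['ft_force'],s['time_s'])
```

```text
[583.80457427  -1.60409131 215.70605846] [ 0.84598626 -1.03011543 -0.0638024 ] 7.7
```

View pics/s2.png

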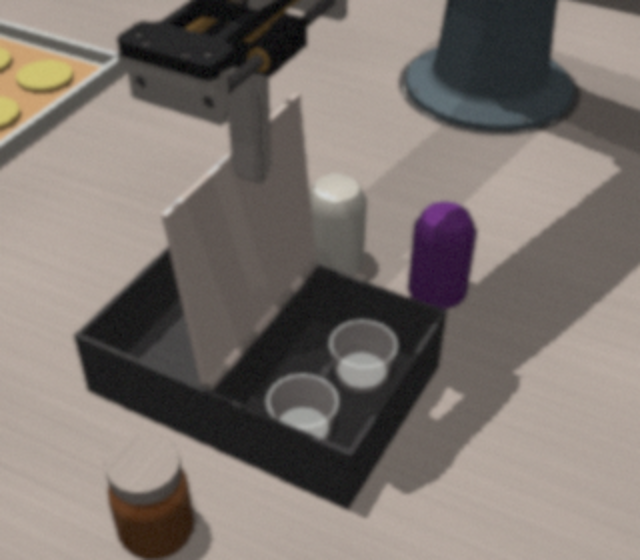

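The leaf is just past upright, with the fingertips on its face at crop (250,180). Both cups are open to view at crop (362,355) and (302,410), undisturbed.

Emit:
apply_moves(dp=[[-0.4,0,0.05],[-0.77,0,0.12],[-1.17,0,0.23],[-1.53,0,0.38],[-1.93,0,0.57]], yaw=[0,0,0,0,0])

```text
time_s: 8.2
position: [583.4, -58.2, 199.2]
ee_rot: [180.0, 0.0, 89.1]
ft_force: [-0.5, 2.1, 0.5]
width: 0.004
grasp_force: 0.8
```

Emit:
apply_moves(dp=[[-0.33,0,0.2],[-0.64,0,0.43],[-0.93,0,0.69],[-1.21,0,0.97],[-1.45,0,1.26]], yaw=[0,0,0,0,0])

```text
time_s: 8.7
position: [583.0, -101.6, 161.1]
ee_rot: [180.0, 0.0, 89.1]
ft_force: [0.1, 0.1, 1.3]
width: 0.003
grasp_force: 0.6
```

Emit:
apply_moves(dp=[[-0.28,0,0.4],[-0.51,0,0.82],[-0.71,0,1.26],[-0.85,0,1.72],[-0.94,0,2.1]], yaw=[0,0,0,0,0])

```text
time_s: 9.2
position: [582.0, -129.1, 97.0]
ee_rot: [-179.9, -0.0, 89.1]
ft_force: [1.0, -0.4, 0.9]
width: 0.002
grasp_force: 0.4
```

Emit:
apply_moves(dp=[[-0.03,0,0.2],[-0.05,0,0.37],[-0.07,0,0.52],[-0.07,0,0.65],[-0.07,0,0.75]], yaw=[0,0,0,0,0])

```text
time_s: 9.7
position: [582.5, -130.9, 76.1]
ee_rot: [180.0, 0.0, 89.1]
ft_force: [-0.4, -0.3, 0.8]
width: 0.005
grasp_force: 0.4
```

Press down a little further, in small steps, until firm contact shows.

Emit:
apply_moves(dp=[[0,0,0.05],[0,0,0.1],[0,0,0.15],[0,0,0.15],[0,0,0.15]], yaw=[0,0,0,0,0])

```text
time_s: 10.2
position: [582.6, -131.0, 75.0]
ee_rot: [-179.9, 0.0, 89.2]
ft_force: [-10.0, 2.7, 18.4]
width: 0.004
grasp_force: 9.3
```

Emit:
apply_moves(dp=[[0,0,-0.3],[0,0,-1],[0,0,-2.3],[0,0,-3.7],[0,0,-5]], yaw=[0,0,0,0,0])

```text
time_s: 10.7
position: [582.4, -130.8, 223.6]
ee_rot: [179.9, 0.0, 89.1]
ft_force: [1.2, -0.7, 0.0]
width: 0.002
grasp_force: 0.0
```

Emit:
apply_moves(dp=[[-1.2,0,-0.8],[-2.6,0,-1],[-4,0,-1],[-5.2,0,-1],[-5.2,0,-1]], yaw=[0,0,0,0,0])

```text
time_s: 11.2
position: [579.4, -290.8, 251.5]
ee_rot: [180.0, 0.1, 88.9]
ft_force: [-0.1, 0.6, -0.8]
width: 0.007
grasp_force: 0.0
```

Run:
```python
from bench import bot, grab_frame
import cv2,numpy as np
f=grab_frame("scene");np.savez("scene3.npz",**f);g=grab_frame("top");np.savez("top3.npz",**g)
cv2.imwrite("pics/s3.png",np.hstack([cv2.resize(x["pixels"],(400,300)) for x in(f,g)])[:,:,::-1])
cv2.imwrite("pics/s4.png",cv2.resize(f["pixels"][130:340,160:440,::-1],(800,600)))
s=bot.read_state();print(s['position'],s['ft_force'],s['time_s'])
```

```text
[ 579.81257215 -287.1350154   251.36878934] [-0.00503438  0.02704426  0.28945088] 11.3
```

View pics/s3.png

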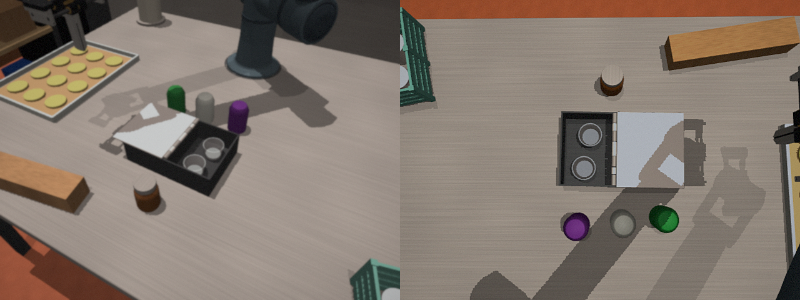

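View pics/s4.png

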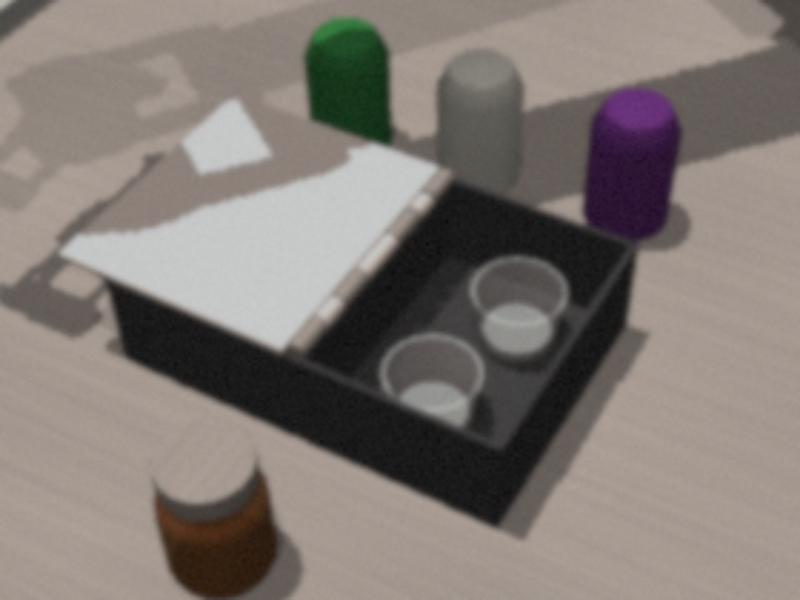

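The leaf lies flush on the -y bay's rim (crop 65–450, 100–350). Both cups, the jar and the shaker stand upright, and the arm is clear. I'm handing in the job.

```bash
python3 -c "
from bench import workorder;print(workorder.hand_in())"
```

```text
the job is handed in; nothing more can be done
None
```

The job is handed in, with no verdict returned: in the final pictures the leaf lies flat on the empty bay, both cups are open to reach, the cups, jar and shaker still stand upright, and the arm is clear of everything.

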